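Check the stone trolley's brake lever

ROBOT

A 6-joint arm with a two-finger parallel gripper is mounted at the origin on the work surface. World frame = base frame: x ahead of the robot, y to its left, z up, the work surface at z = 0. Lengths are in m, angles in degrees, forces in N, time in s.
With the tool pointing down it reaches from about 0.4 to 0.825 m from the base axis. Payload 7 kg.
Tool frame: the origin (TCP) lies on the centre line of the jaws, within the pads' length; the fingertips stand r.tip_reach ahead of it and the grasp point (between the pads) is the TCP (r.tip_reach is the distance from the TCP to the fingertips, in m); z points along the fingers, y is the line along which they close (so a half turn about z gives the same grasp; the last joint's range is limited). The gripper opens to 88 mm and grips with 3 to 60 N. Pads are 19 mm wide; open, the fingers measure 130 mm over their backs; the gripper's body (78 mm by 193 mm) begins 47 mm behind the grasp point.
Start: joints at [-58.264, 20.546, 0.682, 0, -70.136, -16.507], TCP at [0.177, -0.651, 0.225] pointing down, gripper open.
Joint ranges: [-176.03, 176.03], [-82.01, 121.73], [-58.28, 71.71], [-173.87, 95.51], [-174.79, -0.11], [-173.66, 173.66]. Speed limits (degrees/s): [136.94, 136.94, 172.46, 180, 180, 180].

INTERFACE

Orientations are given as [roll, pitch, yaw] about the fixed x, y, z axes, in that order (R = Rz(yaw) Ry(pitch) Rx(roll)).
In Python, from plant import sensors, cams, r gives the robot as it stands.
- The arm moves only by the tool drive_tool, never from a script. Its argument "rows" is a list of rows, each an object of numbers: "fingers": the gripper's target within -1 to 1 (fully open at 1, half-way at 0, shut at -1); "x", "y", "z": the shift along the tool's x, y, z in m; "spin": the turn about the tool's z in rad. A call has 1 to 10 rows; each row is the pose to reach, as a shift and turn from the pose commanded when the call began, along the tool's axes at that moment; what a row does not reach only later rows make up. A row lasts 1/8 s, in which the tool goes at most 62.5 mm and 10.7 degrees, less where a joint would pass 70% of its speed; a pose out of reach is approached as far as the arm can. A call with a gripper value outside its range is refused whole. The fingers move at their own pace and stop on an object; "newtons" is the grip in N (left out, the last holds). Time passes only in rows, so rows that repeat a pose let the fingers close. It gives the time, the measured TCP pose, the force, the opening and the grip force at its end, in the units of the state.
- sensors.get_state(): the state, without advancing time (a new reading comes with each control period).
- cams.capture(name): name is "scene" or "top"; returns a dict with "pixels" (400x640x3 uint8, red, green, blue), "intrinsics" (3x3 intrinsics, pixels), "eye" and "orientation" of the camera in the world. Camera axes: x right, y up, looking along -z (the intrinsics and any distortion apply to the point x, -y, -z); pixel columns grow to the right and rows downward; lengths in m; the calibration is good to about 2 mm. A picture is of the moment at which its call begins. There is no depth.
- r.close_job(): hands the job in; it is judged then, once.
The state is a dict: "time_s": time; "joints": joint angles; "qd": joint speeds; "joint_torque": joint torques, N m; "tcp_pos": TCP position; "eef_rot": TCP orientation; "contact_force": force on the tool from outside, world axes, zero at the start; "moment": the same for the moment, N m; "gripper_width": finger opening in m; "gripper_force": force on a finger pad.
Only numpy, scipy, OpenCV 4.12 (cv2) and the standard library are available. Lean on these libraries where they do the work, as an engineer would, in place of code of your own. Each camera call takes 0.05 s, during which the arm holds its last target. There are 200 camera calls.

TASK

Check the brake of the blue stone trolley parked at the bench: with the outside of your fingers, steadily press the red brake lever in towards the push bar until it comes up firm on its stop, short of the bar, without forcing it, and keep it there for a full second. Then let it come slowly all the way back out against your fingers, without letting it snap, and move clear. Keep your fingers out of the gap and off the bar, and leave the yellow lowering lever and the things on the bench alone.

Things in the scene. Friction and masses are not known exactly. Their poses are not given: they have to be found in the camera images.
- trolley: The blue scissor-lift trolley, fixed, its push bar over the bench's far edge. Origin on the floor, axes as the bar's; bar axis at x = -180, z = 950 mm. Two uprights (28 mm tube, y = +-230 mm) slope up at 43 degrees from x = 0, z = 780 mm to the bar's ends. The deck with two stones starts at x = 40 mm, its top at z = 635; the stones stand at x = 300 to 660, up to z = 770 mm.
- push_bar: Blue steel push bar, a level tube 28 mm thick (32 mm over its black rubber grips, which run from 100 to 212 mm either side of the middle), 460 mm long, fixed. Origin: middle of its axis, 200 mm above the bench. x: level, square to the bar, away from the robot, to the side where both levers stand; y: along the bar to the brake lever's end; z: up. Nothing fixed near it stands higher.
- brake_lever (a joint): Angle of the red brake lever about its upright pivot. 0 = fully out, where its spring holds it; it grows as the lever is pressed towards the bar (anticlockwise seen from above) to a hard stop at 0.28. Its spring needs about 2.5 N at the finger rest to start and 9.5 N at the stop (0.25 and 0.95 N m). Let go, it snaps back.
- brake_blade: The red lever, level with the bar's axis, on its +x side: a bent blade 12 mm thick, 18 mm high, ending in a 22 mm ball. Origin on the pivot; axes as the bar's while the lever is out, turning with it. Its middle line runs (x, y in mm) 0, 0 - 24, 32 - 42, 72 - 47, 122; ball centre 48, 127. Gap from ball to rubber grip: 57 mm with the lever out, 20 mm on the stop.
- brake_face (a point): Where the fingers press: point on the red lever's outer face (away from the bar), at mid height of the blade, in the middle of its flat 50 mm long finger rest; in brake_blade's frame x = 51, y = 97 mm, z = 0. It travels 31 mm to the stop. The space outside it is free, and so are 70 mm below it.
- brake_pivot (a point): The brake lever's upright pivot axis, at mid height of the lever; fixed, in push_bar's frame at x = 36, y = 75 mm, z = 0.
- brake_ball (a point): Centre of the 22 mm ball at the red lever's end.
- lowering_lever (a joint): Angle of the yellow lever that lowers the deck, the red lever's mirror image at the other end of the bar, with the same spring: 0 = out. To be left alone.
- lowering_ball (a point): Centre of the 22 mm ball at the yellow lever's end.
- pink_bottle: Pink drinking bottle, 68 mm in diameter, 200 mm high, upright on the bench; origin under its middle. To be left alone.
- pump_bottle: Clear bottle with a white pump, 66 mm in diameter, 195 mm high, upright; origin under its middle. To be left alone.
- brush_jar: Glass jar of brushes, 72 mm in diameter, 185 mm high with the brushes; origin under its middle. To be left alone.
- ink_tin: Black ink tin, 84 mm in diameter, 65 mm high, on the bench below or near the bar; origin under its middle. To be left alone.
- brayer: Ink roller lying on the bench, 100 mm roller, 175 mm long, 38 mm high; origin under the roller. To be left alone.
- marker: Black and white marker lying down, 125 mm long, 15 mm thick; origin under its middle. To be left alone.
- copper_plate: Copper etching plate, 110 x 150 x 3 mm, lying flat; origin under its middle. To be left alone.
- burin: Burin with a wooden mushroom handle, 110 mm long, 29 mm high, lying down; origin under its middle. To be left alone.

How it is judged:
By the outcome, as a careful person would: the job done as asked, in the order asked, and still so for the second after the job is handed in, with the robot touching nothing.
It also fails if it takes over 56 s, if anything falls off the work surface, if the arm or the gripper's body presses on something with over 40 N, if the wrist force passes 120 N, or if a joint passes its speed limit or range.

## Working session

There is one attempt and no reset: what is moved stays moved. The work goes in short steps, Python scripts to look and compute and a tool call to move; the robot and the scene stay as the last step left them, time stands still between calls to the robot, and variables do not carry over. Pictures are saved under pics/ and viewed, at most 10 in all, crops included, and the job is handed in when it is done.

Besides the shell and the picture viewer there is one more tool, called after ">>>" as name([rows], argument=value, ...), one row to a line, values as JSON. drive_tool: Moves the arm, as the interface text tells. Its arguments: {"type":"object","properties":{"rows":{"type":"array"},"newtons":{"type":"number"}},"required":["rows"]}

```bash
mkdir -p pics
python3 - <<'E'
from plant import sensors,cams,r
import cv2,numpy as np,pickle
d={}
for n in("scene","top"):
    c=cams.capture(n);d[n]=c;cv2.imwrite(f"pics/{n}0.png",c["pixels"][:,:,::-1]);print(n,c["intrinsics"],c["eye"],c["orientation"],[k for k in c])
pickle.dump(d,open("c0.pkl","wb"))
print(sensors.get_state(),r.tip_reach)
E
```

```text
scene [[416.18664319   0.         321.63701212]
 [  0.         416.18664319 195.29182758]
 [  0.           0.           1.        ]] [ 1.79634953 -0.023681    0.59597639] [56.40589981  0.61981537 89.38627323] ['pixels', 'intrinsics', 'eye', 'orientation']
top [[390.07544273   0.         320.82982686]
 [  0.         390.07544273 199.99739875]
 [  0.           0.           1.        ]] [0.38064532 0.01724236 0.88621647] [  7.47393419   0.23992294 -91.5811816 ] ['pixels', 'intrinsics', 'eye', 'orientation']
{'time_s': 0.1, 'joints': array([-5.82657345e+01,  2.05868987e+01,  6.41184543e-01, -1.78324576e-02,
       -7.01375269e+01, -1.65074938e+01]), 'qd': array([-0.07881294, -0.10445484,  0.12521416,  0.0858255 ,  0.04151779,
       -0.05804892]), 'joint_torque': array([-6.38040674e-04, -5.84164345e+01,  2.93754065e+01,  7.01557070e+00,
        1.01825219e-02, -5.01000056e-05]), 'tcp_pos': array([ 0.17715174, -0.65089093,  0.22423739]), 'eef_rot': array([ 1.79915426e+02, -7.58052662e-03, -1.64779294e+02]), 'contact_force': array([ 0.15225166, -0.48965281,  0.19957289]), 'moment': array([0.03172471, 0.03426535, 0.02813283]), 'gripper_force': 0.0, 'gripper_width': 0.0876144887398489} 0.019
```

View pics/scene0.png

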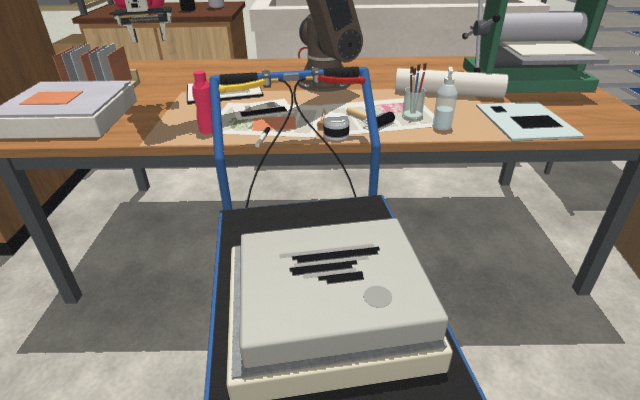

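View pics/top0.png

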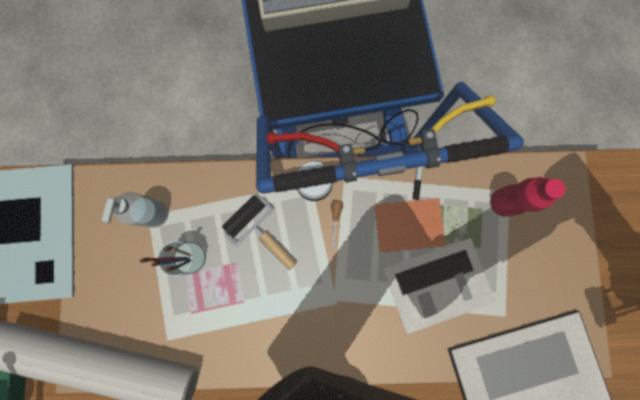

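```bash
cat > h.py <<'E'
import numpy as np,cv2
from scipy.spatial.transform import Rotation as Ro
def ray(c,u,v):
    K=c["intrinsics"];d=np.array([(u-K[0,2])/K[0,0],-(v-K[1,2])/K[1,1],-1.])
    return np.array(c["eye"]),Ro.from_euler("xyz",c["orientation"],degrees=True).as_matrix()@d
def onz(c,u,v,z):
    e,d=ray(c,u,v);return e+d*(z-e[2])/d[2]
def pix(c,P):
    d=Ro.from_euler("xyz",c["orientation"],degrees=True).as_matrix().T@(np.array(P)-c["eye"]);K=c["intrinsics"]
    return K[0,2]-K[0,0]*d[0]/d[2],K[1,2]+K[1,1]*d[1]/d[2]
def mask(c,lo,hi,box):
    h=cv2.cvtColor(c["pixels"],cv2.COLOR_RGB2HSV);m=cv2.inRange(h,np.array(lo),np.array(hi))
    b=np.zeros_like(m);x0,y0,x1,y1=box;b[y0:y1,x0:x1]=m[y0:y1,x0:x1];return b
E
python3 - <<'E'
import pickle;from h import *
d=pickle.load(open("c0.pkl","rb"));t=d["top"];s=d["scene"]
red=mask(t,(0,150,90),(8,255,255),(255,120,350,165))|mask(t,(172,150,90),(180,255,255),(255,120,350,165))
yel=mask(t,(18,130,90),(35,255,255),(425,85,510,145))
reds=mask(s,(0,150,70),(8,255,255),(300,60,375,90))|mask(s,(172,150,70),(180,255,255),(300,60,375,90))
yels=mask(s,(18,130,70),(35,255,255),(205,60,275,105))
for n,m in(("r",red),("y",yel),("rs",reds),("ys",yels)):
    y,x=np.nonzero(m);print(n,len(x),x.min(),x.max(),y.min(),y.max())
    for u in range(x.min(),x.max()+1,2 if u_<0 else 4) if (u_:=0) else range(x.min(),x.max()+1,4):
        k=x==u
        if k.any(): print((u,int(y[k].min()),int(y[k].max())),end=" ")
    print()
a=np.zeros((400,640,3),np.uint8)
im=t["pixels"][75:205,245:535,::-1];im2=s["pixels"][55:115,200:390,::-1]
cv2.imwrite("pics/crop.png",np.vstack([cv2.resize(im,(780,350),interpolation=2),cv2.resize(im2,(780,246),interpolation=2)]))
E
```

```text
r 437 267 338 132 150
(267, 136, 139) (271, 133, 142) (275, 135, 141) (279, 135, 139) (283, 135, 139) (287, 134, 139) (291, 134, 139) (295, 134, 138) (299, 133, 138) (303, 133, 138) (307, 134, 139) (311, 136, 140) (315, 137, 141) (319, 137, 142) (323, 139, 143) (327, 140, 144) (331, 142, 146) (335, 144, 149) 
y 460 432 494 96 131
(432, 128, 128) (436, 123, 131) (440, 119, 127) (444, 116, 123) (448, 114, 120) (452, 111, 117) (456, 109, 115) (460, 106, 112) (464, 105, 110) (468, 103, 109) (472, 102, 108) (476, 102, 107) (480, 100, 106) (484, 99, 105) (488, 96, 105) (492, 96, 104) 
rs 305 318 364 76 83
(318, 78, 79) (322, 76, 81) (326, 76, 82) (330, 76, 82) (334, 77, 82) (338, 77, 83) (342, 77, 83) (346, 77, 83) (350, 77, 83) (354, 77, 83) (358, 77, 83) (362, 77, 83) 
ys 331 219 274 79 91
(219, 87, 90) (223, 85, 91) (227, 84, 91) (231, 84, 90) (235, 84, 90) (239, 83, 89) (243, 83, 89) (247, 82, 88) (251, 81, 87) (255, 81, 86) (259, 80, 85) (263, 79, 84) (271, 79, 81)
```

View pics/crop.png

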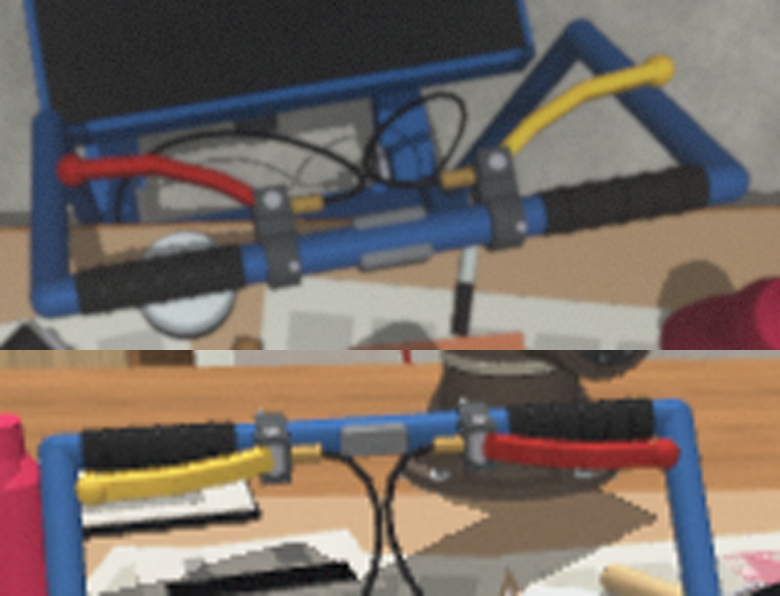

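Run:
```python
import pickle;from h import *
d=pickle.load(open("c0.pkl","rb"));t=d["top"];s=d["scene"]
R=onz(t,271.2,137.5,.2);Y=onz(t,490.5,100.4,.2)
def tri(a,b):
    (e1,d1),(e2,d2)=ray(t,*a),ray(s,*b);k=np.linalg.lstsq(np.c_[d1,-d2],e2-e1,rcond=None)[0]
    p,q=e1+k[0]*d1,e2+k[1]*d2;return (p+q)/2,np.linalg.norm(p-q)
print(R,Y,np.linalg.norm(R-Y)); print(tri((271.2,137.5),(363,80)),tri((490.5,100.4),(222.3,88)))
by=(R-Y)/np.linalg.norm(R-Y);bx=np.array([by[1],-by[0],0]);O=(R+Y)/2-.084*bx
print("yaw",np.degrees(np.arctan2(bx[1],bx[0])),"O",O)
B=lambda x,y,z=0:O+x*bx+y*by+np.array([0,0,z])
for n,p in(("end+",B(0,.23)),("end-",B(0,-.23)),("pivR",B(.036,.075,.01)),("face",B(.087,.172)),("grip+in",B(0,.1)),("grip+out",B(0,.212))):print(n,p,pix(t,p),pix(s,p))
```

```text
[0.58750679 0.10443902 0.2       ] [ 0.64595124 -0.29821223  0.2       ] 0.406870717943609
(array([0.58795753, 0.10574008, 0.19889856]), np.float64(0.0023081412664515432)) (array([ 0.64543954, -0.29707994,  0.20094218]), np.float64(0.001273331741364978))
yaw 8.258752251058759 O [ 0.53360014 -0.10895268  0.2       ]
end+ [0.50056207 0.11866209 0.2       ] (np.float64(263.77049731536806), np.float64(184.99948057956976)) (np.float64(364.166554520861), np.float64(70.61504344281474))
end- [ 0.56663821 -0.33656746  0.2       ] (np.float64(515.4354873541618), np.float64(141.8763829429593)) (np.float64(213.86863311092392), np.float64(79.47881751714938))
pivR [ 0.55845352 -0.0295593   0.21      ] (np.float64(345.97445133736795), np.float64(149.6192994217832)) (np.float64(316.634510779043), np.float64(73.85001352407427))
face [0.59499117 0.07376059 0.2       ] (np.float64(288.0417989813768), np.float64(133.02786818048702)) (np.float64(351.94342758136094), np.float64(80.6107432099645))
grip+in [ 0.51923576 -0.00998974  0.2       ] (np.float64(335.5027773302108), np.float64(172.7080684355925)) (np.float64(323.03009992517605), np.float64(73.04105330599019))
grip+out [0.50314765 0.10084876 0.2       ] (np.float64(273.73163426767724), np.float64(183.2926278254387)) (np.float64(358.53103459504723), np.float64(70.94739651160788))
```

>>> drive_tool([
  {"fingers":-1,"z":-0.03},
  {"fingers":-1,"z":-0.08},
  {"fingers":-1,"z":-0.13},
  {"fingers":-1,"z":-0.14,"x":-0.02,"y":0.018},
  {"fingers":-1,"z":-0.14,"x":-0.055,"y":0.05,"spin":-0.1},
  {"fingers":-1,"z":-0.14,"x":-0.09,"y":0.081,"spin":-0.2},
  {"fingers":-1,"z":-0.14,"x":-0.125,"y":0.112,"spin":-0.3},
  {"fingers":-1,"z":-0.14,"x":-0.16,"y":0.144,"spin":-0.4},
  {"fingers":-1,"z":-0.14,"x":-0.195,"y":0.175,"spin":-0.5},
  {"fingers":-1,"z":-0.14,"x":-0.23,"y":0.207,"spin":-0.6},
], newtons=15)

```text
invalid input
```

>>> drive_tool([
  {"fingers":-1,"x":0,"y":0,"z":-0.03,"spin":0},
  {"fingers":-1,"x":0,"y":0,"z":-0.08,"spin":0},
  {"fingers":-1,"x":0,"y":0,"z":-0.13,"spin":0},
  {"fingers":-1,"x":-0.02,"y":0.018,"z":-0.14,"spin":0},
  {"fingers":-1,"x":-0.055,"y":0.05,"z":-0.14,"spin":-0.1},
  {"fingers":-1,"x":-0.09,"y":0.081,"z":-0.14,"spin":-0.2},
  {"fingers":-1,"x":-0.125,"y":0.112,"z":-0.14,"spin":-0.3},
  {"fingers":-1,"x":-0.16,"y":0.144,"z":-0.14,"spin":-0.4},
  {"fingers":-1,"x":-0.195,"y":0.175,"z":-0.14,"spin":-0.5},
  {"fingers":-1,"x":-0.23,"y":0.207,"z":-0.14,"spin":-0.6},
], newtons=15)

```text
time_s: 1.35
tcp_pos: [0.3453, -0.3897, 0.3648]
eef_rot: [180.0, 0.0, -130.2]
contact_force: [0.8, 0.0, 0.5]
gripper_width: 0.0005
gripper_force: 0.0
```

>>> drive_tool([
  {"fingers":-1,"x":-0.055,"y":0.007,"z":0,"spin":-0.1},
  {"fingers":-1,"x":-0.11,"y":0.015,"z":0,"spin":-0.2},
  {"fingers":-1,"x":-0.165,"y":0.022,"z":0,"spin":-0.3},
  {"fingers":-1,"x":-0.22,"y":0.029,"z":0,"spin":-0.4},
  {"fingers":-1,"x":-0.275,"y":0.037,"z":0,"spin":-0.5},
  {"fingers":-1,"x":-0.33,"y":0.044,"z":0,"spin":-0.6},
  {"fingers":-1,"x":-0.385,"y":0.051,"z":0,"spin":-0.65},
  {"fingers":-1,"x":-0.44,"y":0.059,"z":0,"spin":-0.7},
  {"fingers":-1,"x":-0.5,"y":0.066,"z":0,"spin":-0.751},
  {"fingers":-1,"x":-0.551,"y":0.073,"z":0,"spin":-0.751},
])

```text
time_s: 2.6
tcp_pos: [0.647, 0.0778, 0.3644]
eef_rot: [180.0, -0.0, -87.3]
contact_force: [0.6, -0.4, 1.3]
gripper_width: 0.0002
gripper_force: 0.0
```

>>> drive_tool([
  {"fingers":-1,"x":0,"y":0,"z":0.03,"spin":0},
  {"fingers":-1,"x":0,"y":0,"z":0.06,"spin":0},
  {"fingers":-1,"x":0,"y":0,"z":0.09,"spin":0},
  {"fingers":-1,"x":0,"y":0,"z":0.1,"spin":0},
  {"fingers":-1,"x":0,"y":0,"z":0.1,"spin":0},
])

```text
time_s: 3.22
tcp_pos: [0.6462, 0.0757, 0.2648]
eef_rot: [179.9, -0.0, -87.4]
contact_force: [0.6, 0.3, -0.4]
gripper_width: 0.0006
gripper_force: 0.0
```

Run:
```python
from plant import sensors,cams,r
from h import *
t=cams.capture("top");s=cams.capture("scene");S=sensors.get_state();print(S["tcp_pos"],S["eef_rot"],S["contact_force"],S["time_s"])
im=t["pixels"][75:205,245:395,::-1];im2=s["pixels"][20:130,290:440,::-1]
cv2.imwrite("pics/c2.png",np.hstack([cv2.resize(im,(400,347),interpolation=2),cv2.resize(im2,(400,347),interpolation=2)]))
```

```text
[0.64692514 0.0758242  0.26641524] [-1.79902640e+02  7.70263858e-03 -8.73615240e+01] [ 0.40720738  0.0629012  -0.21532002] 3.325
```

View pics/c2.png

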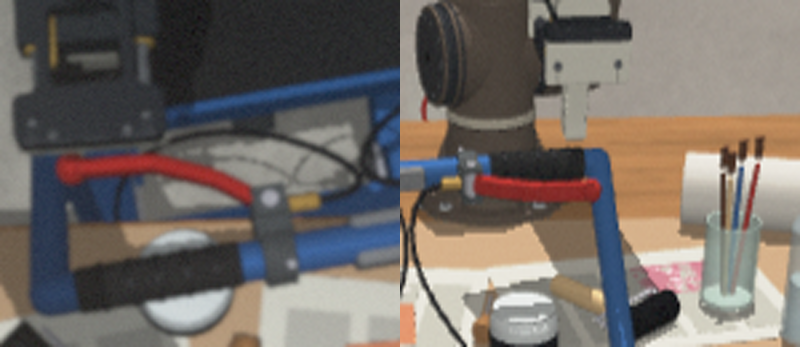

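>>> drive_tool([
  {"fingers":-1,"x":0,"y":0,"z":0.03,"spin":0},
  {"fingers":-1,"x":0,"y":0,"z":0.06,"spin":0},
  {"fingers":-1,"x":0,"y":0,"z":0.068,"spin":0},
  {"fingers":-1,"x":0,"y":0.01,"z":0.068,"spin":0},
  {"fingers":-1,"x":0,"y":0.015,"z":0.068,"spin":0},
  {"fingers":-1,"x":0,"y":0.018,"z":0.068,"spin":0},
  {"fingers":-1,"x":0,"y":0.02,"z":0.068,"spin":0},
  {"fingers":-1,"x":0,"y":0.022,"z":0.068,"spin":0},
])

```text
time_s: 4.32
tcp_pos: [0.6243, 0.0748, 0.1973]
eef_rot: [-180.0, 0.0, -87.4]
contact_force: [-0.2, 0.6, 0.7]
gripper_width: 0.0004
gripper_force: 0.0
```

>>> drive_tool([
  {"fingers":-1,"x":0,"y":0.001,"z":0,"spin":0},
  {"fingers":-1,"x":0,"y":0.002,"z":0,"spin":0},
  {"fingers":-1,"x":0,"y":0.003,"z":0,"spin":0},
  {"fingers":-1,"x":0,"y":0.004,"z":0,"spin":0},
])

```text
time_s: 4.82
tcp_pos: [0.6203, 0.0746, 0.197]
eef_rot: [180.0, -0.0, -87.4]
contact_force: [0.0, 0.9, -0.9]
gripper_width: 0.0005
gripper_force: 0.0
```

>>> drive_tool([
  {"fingers":-1,"x":0,"y":0.001,"z":0,"spin":0},
  {"fingers":-1,"x":0,"y":0.002,"z":0,"spin":0},
  {"fingers":-1,"x":0,"y":0.003,"z":0,"spin":0},
  {"fingers":-1,"x":0,"y":0.004,"z":0,"spin":0},
])

```text
time_s: 5.32
tcp_pos: [0.6163, 0.0744, 0.1971]
eef_rot: [-180.0, -0.0, -87.4]
contact_force: [-0.4, -0.3, -0.4]
gripper_width: 0.0003
gripper_force: 0.0
```

>>> drive_tool([
  {"fingers":-1,"x":0,"y":0.001,"z":0,"spin":0},
  {"fingers":-1,"x":0,"y":0.002,"z":0,"spin":0},
])

```text
time_s: 5.58
tcp_pos: [0.6143, 0.0744, 0.1971]
eef_rot: [-180.0, 0.0, -87.4]
contact_force: [0.5, -0.6, 0.2]
gripper_width: 0.0008
gripper_force: 0.0
```

>>> drive_tool([
  {"fingers":-1,"x":0,"y":0.001,"z":0,"spin":0},
  {"fingers":-1,"x":0,"y":0.002,"z":0,"spin":0},
])

```text
time_s: 5.82
tcp_pos: [0.6123, 0.0742, 0.1971]
eef_rot: [-180.0, -0.0, -87.4]
contact_force: [0.0, -0.2, 0.4]
gripper_width: 0.0005
gripper_force: 0.0
```

>>> drive_tool([
  {"fingers":-1,"x":0,"y":0.001,"z":0,"spin":0},
  {"fingers":-1,"x":0,"y":0.002,"z":0,"spin":0},
])

```text
time_s: 6.08
tcp_pos: [0.6107, 0.0743, 0.1971]
eef_rot: [-180.0, 0.0, -87.4]
contact_force: [2.4, -0.2, -2.0]
gripper_width: 0.0006
gripper_force: 1.3
```

Run:
```python
from plant import sensors,cams,r
from h import *
t=cams.capture("top");s=cams.capture("scene");S=sensors.get_state();print(S["tcp_pos"],S["eef_rot"],S["contact_force"],S["time_s"])
im=t["pixels"][75:205,245:395,::-1];im2=s["pixels"][30:130,300:420,::-1]
cv2.imwrite("pics/c3.png",np.hstack([cv2.resize(im,(400,347),interpolation=2),cv2.resize(im2,(400,347),interpolation=2)]))
```

```text
[0.61067622 0.07425104 0.19713135] [-1.79952249e+02  9.60852413e-03 -8.73616894e+01] [ 1.72753998 -0.08340755 -2.23852464] 6.175
```

View pics/c3.png

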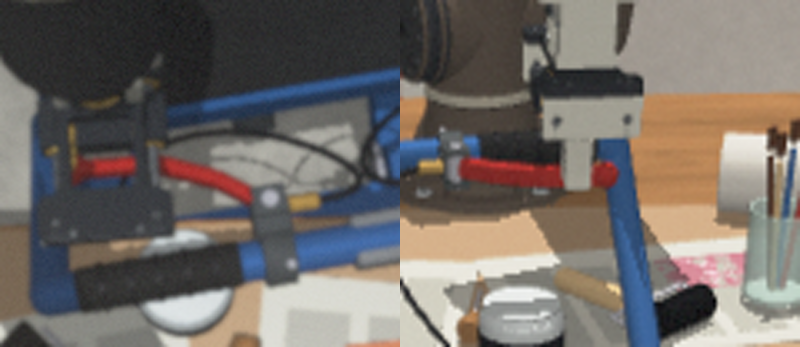

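>>> drive_tool([
  {"fingers":-1,"x":-0.0006,"y":0.001,"z":0,"spin":-0.01},
  {"fingers":-1,"x":-0.0011,"y":0.002,"z":0,"spin":-0.02},
  {"fingers":-1,"x":-0.0016,"y":0.0031,"z":0,"spin":-0.03},
  {"fingers":-1,"x":-0.0022,"y":0.0041,"z":0,"spin":-0.04},
  {"fingers":-1,"x":-0.0027,"y":0.0051,"z":0,"spin":-0.05},
  {"fingers":-1,"x":-0.0032,"y":0.0062,"z":0,"spin":-0.06},
  {"fingers":-1,"x":-0.0037,"y":0.0072,"z":0,"spin":-0.07},
  {"fingers":-1,"x":-0.0042,"y":0.0083,"z":0,"spin":-0.08},
])

```text
time_s: 7.18
tcp_pos: [0.602, 0.0781, 0.1971]
eef_rot: [-180.0, 0.0, -82.7]
contact_force: [5.7, 0.8, -2.4]
gripper_width: 0.0003
gripper_force: 2.4
```

>>> drive_tool([
  {"fingers":-1,"x":-0.0006,"y":0.001,"z":0,"spin":-0.01},
  {"fingers":-1,"x":-0.0011,"y":0.002,"z":0,"spin":-0.02},
  {"fingers":-1,"x":-0.0016,"y":0.0031,"z":0,"spin":-0.03},
  {"fingers":-1,"x":-0.0022,"y":0.0041,"z":0,"spin":-0.04},
  {"fingers":-1,"x":-0.0027,"y":0.0051,"z":0,"spin":-0.05},
  {"fingers":-1,"x":-0.0032,"y":0.0062,"z":0,"spin":-0.06},
  {"fingers":-1,"x":-0.0037,"y":0.0072,"z":0,"spin":-0.07},
  {"fingers":-1,"x":-0.0042,"y":0.0083,"z":0,"spin":-0.08},
])

```text
time_s: 8.18
tcp_pos: [0.5935, 0.0812, 0.1972]
eef_rot: [-180.0, -0.0, -78.2]
contact_force: [6.4, 0.4, -3.1]
gripper_width: 0.0005
gripper_force: 3.1
```

>>> drive_tool([
  {"fingers":-1,"x":-0.0006,"y":0.001,"z":0,"spin":-0.01},
  {"fingers":-1,"x":-0.0011,"y":0.002,"z":0,"spin":-0.02},
  {"fingers":-1,"x":-0.0016,"y":0.0031,"z":0,"spin":-0.03},
  {"fingers":-1,"x":-0.0022,"y":0.0041,"z":0,"spin":-0.04},
  {"fingers":-1,"x":-0.0027,"y":0.0051,"z":0,"spin":-0.05},
  {"fingers":-1,"x":-0.0032,"y":0.0062,"z":0,"spin":-0.06},
  {"fingers":-1,"x":-0.0037,"y":0.0072,"z":0,"spin":-0.07},
  {"fingers":-1,"x":-0.0042,"y":0.0083,"z":0,"spin":-0.08},
])

```text
time_s: 9.18
tcp_pos: [0.5848, 0.0836, 0.1972]
eef_rot: [-179.9, -0.0, -73.6]
contact_force: [8.4, 0.2, -3.6]
gripper_width: 0.0001
gripper_force: 3.7
```

>>> drive_tool([
  {"fingers":-1,"x":-0.0006,"y":0.001,"z":0,"spin":-0.01},
  {"fingers":-1,"x":-0.0011,"y":0.002,"z":0,"spin":-0.02},
])

```text
time_s: 9.43
tcp_pos: [0.5827, 0.0841, 0.1972]
eef_rot: [-179.9, -0.0, -72.4]
contact_force: [9.0, 1.0, -3.6]
gripper_width: 0.0005
gripper_force: 3.8
```

>>> drive_tool([
  {"fingers":-1,"x":-0.0003,"y":0.0005,"z":0,"spin":-0.005},
  {"fingers":-1,"x":-0.0006,"y":0.001,"z":0,"spin":-0.01},
])

```text
time_s: 9.68
tcp_pos: [0.5816, 0.0843, 0.1972]
eef_rot: [-179.9, -0.0, -71.9]
contact_force: [8.1, -1.6, -4.1]
gripper_width: 0.0003
gripper_force: 3.9
```

>>> drive_tool([
  {"fingers":-1,"x":-0.0003,"y":0.0005,"z":0,"spin":-0.005},
  {"fingers":-1,"x":-0.0003,"y":0.0005,"z":0,"spin":-0.005},
])

```text
time_s: 9.93
tcp_pos: [0.581, 0.0844, 0.1972]
eef_rot: [-179.9, -0.0, -71.6]
contact_force: [6.6, -0.9, -4.7]
gripper_width: 0.0003
gripper_force: 3.8
```

>>> drive_tool([
  {"fingers":-1,"x":-0.0003,"y":0.0005,"z":0,"spin":-0.005},
  {"fingers":-1,"x":-0.0003,"y":0.0005,"z":0,"spin":-0.005},
])

```text
time_s: 10.18
tcp_pos: [0.5804, 0.0845, 0.1972]
eef_rot: [-179.9, -0.0, -71.3]
contact_force: [8.6, -0.6, -4.7]
gripper_width: 0.0009
gripper_force: 3.8
```

>>> drive_tool([
  {"fingers":-1,"x":-0.0003,"y":0.0005,"z":0,"spin":-0.005},
  {"fingers":-1,"x":-0.0003,"y":0.0005,"z":0,"spin":-0.005},
])

```text
time_s: 10.42
tcp_pos: [0.5799, 0.0846, 0.1972]
eef_rot: [-179.9, -0.0, -71.0]
contact_force: [8.5, -0.7, -4.7]
gripper_width: 0.0006
gripper_force: 3.8
```

>>> drive_tool([
  {"fingers":-1,"x":-0.0002,"y":0.0005,"z":0,"spin":0},
  {"fingers":-1,"x":-0.0002,"y":0.0005,"z":0,"spin":0},
])

```text
time_s: 10.68
tcp_pos: [0.5797, 0.0847, 0.1972]
eef_rot: [-179.9, -0.0, -71.0]
contact_force: [10.0, -0.4, -4.9]
gripper_width: 0.0005
gripper_force: 4.5
```

>>> drive_tool([
  {"fingers":-1,"x":-0.0002,"y":0.0005,"z":0,"spin":0},
  {"fingers":-1,"x":-0.0002,"y":0.0005,"z":0,"spin":0},
])

```text
time_s: 10.92
tcp_pos: [0.5796, 0.0847, 0.1973]
eef_rot: [-179.8, -0.1, -71.0]
contact_force: [11.8, -1.5, -6.3]
gripper_width: 0.0006
gripper_force: 5.2
```

>>> drive_tool([
  {"fingers":-1,"x":-0.0002,"y":0.0005,"z":0,"spin":0},
  {"fingers":-1,"x":-0.0002,"y":0.0005,"z":0,"spin":0},
  {"fingers":-1,"x":-0.0002,"y":0.0005,"z":0,"spin":0},
])

```text
time_s: 11.3
tcp_pos: [0.5795, 0.0847, 0.1973]
eef_rot: [-179.8, -0.1, -71.0]
contact_force: [13.9, -2.4, -7.2]
gripper_width: 0.0006
gripper_force: 5.9
```

Run:
```python
from plant import sensors,cams,r
from h import *
t=cams.capture("top");s=cams.capture("scene");S=sensors.get_state();print(S["tcp_pos"],S["eef_rot"],S["contact_force"],S["time_s"])
im=t["pixels"][75:205,245:395,::-1];im2=s["pixels"][30:130,300:420,::-1]
cv2.imwrite("pics/c4.png",np.hstack([cv2.resize(im,(400,347),interpolation=2),cv2.resize(im2,(400,347),interpolation=2)]))
```

```text
[0.5795087  0.08469572 0.19731189] [-1.79794805e+02 -6.57672295e-02 -7.10035983e+01] [12.41906561 -1.30691835 -6.74835176] 11.4
```

View pics/c4.png

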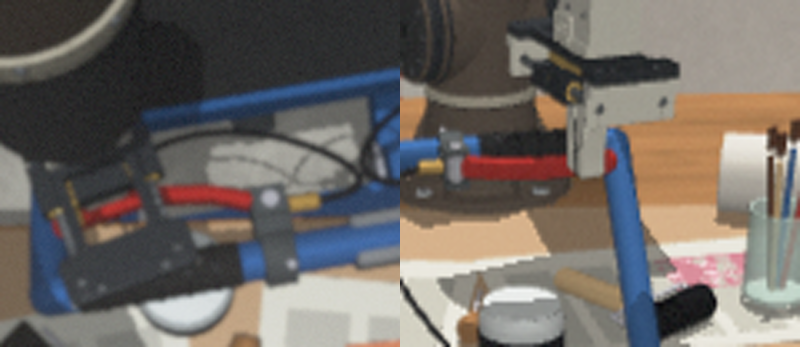

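>>> drive_tool([
  {"fingers":-1,"x":0,"y":0,"z":0,"spin":0},
  {"fingers":-1,"x":0,"y":0,"z":0,"spin":0},
  {"fingers":-1,"x":0,"y":0,"z":0,"spin":0},
  {"fingers":-1,"x":0,"y":0,"z":0,"spin":0},
  {"fingers":-1,"x":0,"y":0,"z":0,"spin":0},
  {"fingers":-1,"x":0,"y":0,"z":0,"spin":0},
  {"fingers":-1,"x":0,"y":0,"z":0,"spin":0},
  {"fingers":-1,"x":0,"y":0,"z":0,"spin":0},
  {"fingers":-1,"x":0,"y":0,"z":0,"spin":0},
  {"fingers":-1,"x":0,"y":0,"z":0,"spin":0},
])

```text
time_s: 12.65
tcp_pos: [0.5795, 0.0847, 0.1973]
eef_rot: [-179.8, -0.1, -71.0]
contact_force: [13.9, -1.5, -7.1]
gripper_width: 0.0006
gripper_force: 5.9
```

>>> drive_tool([
  {"fingers":-1,"x":0.0002,"y":-0.0005,"z":0,"spin":0},
  {"fingers":-1,"x":0.0004,"y":-0.001,"z":0,"spin":0},
  {"fingers":-1,"x":0.0006,"y":-0.0015,"z":0,"spin":0},
])

```text
time_s: 13.02
tcp_pos: [0.58, 0.0847, 0.1972]
eef_rot: [-179.9, -0.0, -71.0]
contact_force: [7.5, -0.1, -3.3]
gripper_width: 0.001
gripper_force: 3.8
```

>>> drive_tool([
  {"fingers":-1,"x":0.0006,"y":-0.001,"z":0,"spin":0.01},
  {"fingers":-1,"x":0.0012,"y":-0.002,"z":0,"spin":0.02},
  {"fingers":-1,"x":0.0017,"y":-0.003,"z":0,"spin":0.03},
  {"fingers":-1,"x":0.0023,"y":-0.004,"z":0,"spin":0.04},
  {"fingers":-1,"x":0.0029,"y":-0.005,"z":0,"spin":0.05},
  {"fingers":-1,"x":0.0036,"y":-0.006,"z":0,"spin":0.06},
  {"fingers":-1,"x":0.0042,"y":-0.007,"z":0,"spin":0.07},
  {"fingers":-1,"x":0.0048,"y":-0.0079,"z":0,"spin":0.08},
])

```text
time_s: 14.02
tcp_pos: [0.5886, 0.0826, 0.1972]
eef_rot: [-179.9, -0.0, -75.6]
contact_force: [6.1, 0.4, -3.8]
gripper_width: 0.0006
gripper_force: 3.2
```

>>> drive_tool([
  {"fingers":-1,"x":0.0006,"y":-0.001,"z":0,"spin":0.01},
  {"fingers":-1,"x":0.0012,"y":-0.002,"z":0,"spin":0.02},
  {"fingers":-1,"x":0.0017,"y":-0.003,"z":0,"spin":0.03},
  {"fingers":-1,"x":0.0023,"y":-0.004,"z":0,"spin":0.04},
  {"fingers":-1,"x":0.0029,"y":-0.005,"z":0,"spin":0.05},
  {"fingers":-1,"x":0.0036,"y":-0.006,"z":0,"spin":0.06},
  {"fingers":-1,"x":0.0042,"y":-0.007,"z":0,"spin":0.07},
  {"fingers":-1,"x":0.0048,"y":-0.0079,"z":0,"spin":0.08},
])

```text
time_s: 15.02
tcp_pos: [0.5971, 0.0799, 0.1971]
eef_rot: [-180.0, -0.0, -80.2]
contact_force: [5.2, 0.5, -2.2]
gripper_width: 0.0008
gripper_force: 2.6
```

Still in contact and following. Continue, slower towards the end.

>>> drive_tool([
  {"fingers":-1,"x":0.0006,"y":-0.001,"z":0,"spin":0.01},
  {"fingers":-1,"x":0.0012,"y":-0.002,"z":0,"spin":0.02},
  {"fingers":-1,"x":0.0017,"y":-0.003,"z":0,"spin":0.03},
  {"fingers":-1,"x":0.0023,"y":-0.004,"z":0,"spin":0.04},
  {"fingers":-1,"x":0.0029,"y":-0.005,"z":0,"spin":0.05},
  {"fingers":-1,"x":0.0036,"y":-0.006,"z":0,"spin":0.06},
  {"fingers":-1,"x":0.0042,"y":-0.007,"z":0,"spin":0.07},
  {"fingers":-1,"x":0.0048,"y":-0.0079,"z":0,"spin":0.08},
])

```text
time_s: 16.02
tcp_pos: [0.6055, 0.0766, 0.1971]
eef_rot: [180.0, -0.0, -84.8]
contact_force: [3.1, 1.7, -0.3]
gripper_width: 0.0007
gripper_force: 1.9
```

>>> drive_tool([
  {"fingers":-1,"x":0.0003,"y":-0.0005,"z":0,"spin":0.005},
  {"fingers":-1,"x":0.0006,"y":-0.001,"z":0,"spin":0.01},
  {"fingers":-1,"x":0.0009,"y":-0.0015,"z":0,"spin":0.015},
  {"fingers":-1,"x":0.0012,"y":-0.002,"z":0,"spin":0.02},
  {"fingers":-1,"x":0.0015,"y":-0.0025,"z":0,"spin":0.025},
  {"fingers":-1,"x":0.0017,"y":-0.003,"z":0,"spin":0.03},
  {"fingers":-1,"x":0.002,"y":-0.0035,"z":0,"spin":0.035},
  {"fingers":-1,"x":0.0023,"y":-0.004,"z":0,"spin":0.04},
])

```text
time_s: 17.02
tcp_pos: [0.6097, 0.0747, 0.1971]
eef_rot: [180.0, -0.0, -87.1]
contact_force: [3.2, 0.9, -0.4]
gripper_width: 0.0006
gripper_force: 1.5
```

>>> drive_tool([
  {"fingers":-1,"x":0,"y":-0.0005,"z":0,"spin":0},
  {"fingers":-1,"x":0,"y":-0.001,"z":0,"spin":0},
  {"fingers":-1,"x":0,"y":-0.0015,"z":0,"spin":0},
  {"fingers":-1,"x":0,"y":-0.002,"z":0,"spin":0},
  {"fingers":-1,"x":0,"y":-0.0025,"z":0,"spin":0},
  {"fingers":-1,"x":0,"y":-0.003,"z":0,"spin":0},
  {"fingers":-1,"x":0,"y":-0.0035,"z":0,"spin":0},
  {"fingers":-1,"x":0,"y":-0.004,"z":0,"spin":0},
])

```text
time_s: 18.02
tcp_pos: [0.6137, 0.0749, 0.197]
eef_rot: [180.0, 0.0, -87.1]
contact_force: [-0.5, -0.1, 0.2]
gripper_width: 0.0006
gripper_force: 0.0
```

Contact ended with the lever out. Back off 40 mm, then rise.

>>> drive_tool([
  {"fingers":-1,"x":0,"y":-0.005,"z":0,"spin":0},
  {"fingers":-1,"x":0,"y":-0.015,"z":0,"spin":0},
  {"fingers":-1,"x":0,"y":-0.03,"z":0,"spin":0},
  {"fingers":-1,"x":0,"y":-0.04,"z":0,"spin":0},
  {"fingers":-1,"x":0,"y":-0.04,"z":-0.03,"spin":0},
  {"fingers":-1,"x":0,"y":-0.04,"z":-0.07,"spin":0},
  {"fingers":-1,"x":0,"y":-0.04,"z":-0.11,"spin":0},
  {"fingers":-1,"x":0,"y":-0.04,"z":-0.14,"spin":0},
  {"fingers":-1,"x":0,"y":-0.04,"z":-0.15,"spin":0},
  {"fingers":-1,"x":0,"y":-0.04,"z":-0.15,"spin":0},
])

```text
time_s: 19.27
tcp_pos: [0.6539, 0.077, 0.3469]
eef_rot: [-180.0, 0.0, -87.1]
contact_force: [0.3, 0.7, 0.3]
gripper_width: 0.0002
gripper_force: 0.0
```

Run:
```python
from plant import sensors,cams,r
from h import *
import pickle
d=pickle.load(open("c0.pkl","rb"))
s=cams.capture("scene");S=sensors.get_state();print(S["tcp_pos"],S["contact_force"],S["qd"].round(2),S["time_s"])
for c in(d["scene"],s):
    m=mask(c,(0,150,70),(8,255,255),(300,60,375,95))|mask(c,(172,150,70),(180,255,255),(300,60,375,95));y,x=np.nonzero(m);print(len(x),x.min(),x.max(),y[x>358].mean())
t=cams.capture("top")
for c in(d["top"],t):
    m=mask(c,(0,150,60),(8,255,255),(255,120,350,165))|mask(c,(172,150,60),(180,255,255),(255,120,350,165));y,x=np.nonzero(m);print(len(x),x.min(),x.max(),[y[x==u].mean() for u in(290,300,320) if (x==u).any()])
print(r.close_job() if np.abs(S["contact_force"]).max()<2 else "no")
```

```text
[0.6535461  0.07700427 0.34587284] [ 0.98109365 -0.68221845 -1.29575084] [ 0.06  0.49 -1.04 -0.22  0.09 -0.07] 19.325
305 318 364 79.86842105263158
309 318 364 79.86842105263158
437 267 338 [np.float64(136.5), np.float64(135.0), np.float64(140.0)]
455 267 338 [np.float64(136.0), np.float64(135.0), np.float64(140.0)]
the job is handed in; nothing more can be done
None
```

The brake lever was pressed to its stop (about 13 N) and held for over a second, then let back out slowly against the fingers. The arm then moved clear, with the lever seen fully out in both cameras, and the job was handed in at about 19 s.

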